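Ease the panel clamp by one ratchet notch

TASK

The panel clamp has been wound one notch too tight. With a fingertip on its red thumb bar, tip the pawl up until it stays back, push the blue wheel by one of its upright pegs one notch backward (anticlockwise seen from above), then tip the pawl down again so that it drops fully into that next notch. Back the wheel off by one notch only, and leave the panel and everything lying about where it is.

Things in the scene. Friction and masses are not known exactly. Their poses are not given: they have to be found in the camera images.
- clamp: Ratchet panel clamp on a plywood board (x -120 to +200, y -335 to +205 mm in its frame, 18 mm thick) fixed on the bench, turned up to 20 degrees either way. Origin: on the bench surface under the wheel's axle; z up. Pawl on its +y side; panel, jaw and fence on its -y side; the robot's side is -x
- wheel_hub (a point): On the upright axle of the blue wheel, at the wheel's top face, 42 mm above the bench. Disc of 97 mm radius; on its rim (radius 74 to 96 mm) ten steel saw teeth 36 degrees (0.628 rad) apart, tops 52 mm above the bench; hub 26 mm radius, 58 mm high (its nut 70 mm); four upright wooden pegs
- wheel (a joint): Wheel angle, rad; within 0.05 of 0 at the start; grows anticlockwise from above = backward (jaw leaves the panel). With the nose in a notch it has 0.1 rad of play about the notch's middle (0; 0.628 is the next notch back) and cannot go further back. Pawl up: steady friction, about 4 N at a peg; it stays where left
- pawl (a joint): Angle of the pawl, rad: 0 = nose fully down in a notch, 0.75 = tipped right back on its stop. The nose clears the teeth above about 0.25. Top-heavy: let go beyond about 0.42 it falls back to 0.75 and stays there, let go below about 0.28 it falls shut. Needs about 1 N at the thumb bar
- pawl_pivot (a point): On the pawl's shaft, which lies along the clamp's x at y = 135, z = 62 mm (clamp's frame) and ends at x = -60 mm. The pawl's 12 mm wide arm runs along x = 0 to y = 75 mm; the lever of the thumb bar rises from the shaft at x = -45 mm. The bracket's cheeks reach x -16 to +22 mm, z up to 70 mm
- pawl_bar (a point): Centre of the pawl's red thumb bar: round, 22 mm across, 50 mm long, along the clamp's x, to the side of the pawl's arm. Pushed away from the wheel (clamp's +y) it lifts the nose, pushed back it lowers it. In the clamp's frame the centre is at (-45, 120, 122) mm with the pawl down and (-45, 165, 116) mm with it tipped back
- pawl_nose (a point): Middle of the underside of the pawl's nose (12 mm along x, 18 mm along y)
- peg0 (a point): Point on the axis of the upright wooden peg that at wheel angle 0 stands on the clamp's +x side of the axle; 62 mm from the axle, peg 14 mm across; this point is 80 mm above the bench, the peg reaches from 42 to 95 mm. Turns with the wheel
- peg1 (a point): Point on the axis of the upright wooden peg that at wheel angle 0 stands on the clamp's +y side of the axle; 62 mm from the axle, peg 14 mm across; this point is 80 mm above the bench, the peg reaches from 42 to 95 mm. Turns with the wheel
- peg2 (a point): Point on the axis of the upright wooden peg that at wheel angle 0 stands on the clamp's -x side of the axle; 62 mm from the axle, peg 14 mm across; this point is 80 mm above the bench, the peg reaches from 42 to 95 mm. Turns with the wheel
- peg3 (a point): Point on the axis of the upright wooden peg that at wheel angle 0 stands on the clamp's -y side of the axle; 62 mm from the axle, peg 14 mm across; this point is 80 mm above the bench, the peg reaches from 42 to 95 mm. Turns with the wheel
- panel: Glued pine panel 190 x 160 x 22 mm, loose between jaw and fence on the clamp's board. Origin: middle of its underside. Leave it alone
- glue: White bottle with orange cap, 54 mm across, 140 mm tall, standing on the clamp's board. Origin: middle of its underside. Leave it alone
- tape: Black and yellow tape measure 66 x 42 x 60 mm, standing on the clamp's board. Origin: middle of its underside. Leave it alone
- mallet: Wooden mallet lying on the bench, 262 mm long, head 125 x 75 x 55 mm. Origin: middle of its underside. Leave it alone
- chisel: Chisel with orange handle lying on the bench, 260 mm long. Origin: middle of its underside. Leave it alone
- square: Try square with red stock lying on the bench, 215 x 130 mm. Origin: middle of its underside. Leave it alone
- rail: Notched pine rail lying on the bench, 250 x 45 x 38 mm. Origin: middle of its underside. Leave it alone

How it is judged:
By the outcome, as a careful person would: the job done as asked, in the order asked, and still so for the second after the job is handed in, with the robot touching nothing.
It also fails if it takes over 48 s, if anything falls off the work surface, if the arm or the gripper's body presses on something with over 40 N, if the wrist force passes 120 N, or if a joint passes its speed limit or range.

ROBOT

A 7-joint arm with a two-finger parallel gripper is mounted at the origin on the work surface. World frame = base frame: x ahead of the robot, y to its left, z up, the work surface at z = 0. Lengths are in m, angles in rad, forces in N, time in s.
With the tool pointing down it reaches from about 0.4 to 0.85 m from the base axis. Payload 4.5 kg.
Tool frame: the origin (TCP) lies at the very end of the fingers, on their centre line; the grasp point (between the pads) lies 19 mm behind it (r.grip_point_offset is the distance from the TCP to the grasp point, in m); z points along the fingers, y is the line along which they close (so a half turn about z gives the same grasp; the last joint's range is limited). The gripper opens to 88 mm and grips with 3 to 60 N. Pads are 18 mm wide; open, the fingers measure 123 mm over their backs; the gripper's body (75 mm by 187 mm) begins 45 mm behind the grasp point.
Start: joints at [1.248, 0.689, -0.195, 1.565, 0.157, 0.902, -0.215], TCP at [0.218, -0.586, 0.239] pointing down, gripper open.
Joint ranges: [-3.01, 3.01], [-0.46, 2.08], [-1.47, 1.51], [0.13, 2.56], [-1, 4.14], [0.04, 2.09], [-2.66, 2.66]. Speed limits (rad/s): [2.57, 2.57, 3.14, 3.14, 3.14, 3.14, 3.14].

INTERFACE

Orientations are given as a unit quaternion [x, y, z, w].
In Python, from plant import r gives the robot as it stands.
- The arm moves only by the tool carry_out, never from a script. Its argument "rows" is a list of rows, each a list of 3 entries, a list of its own where there are three numbers: the shift along the tool's x, y, z in cm, then the turn, a rotation vector about the tool's x, y, z in degrees, then the closure, from 0 (fully open) to 1 (shut). A call has 1 to 12 rows; each row is the pose to reach, as a shift and turn from the pose commanded when the call began, along the tool's axes at that moment; what a row does not reach only later rows make up. A row lasts 1/10 s, in which the tool goes at most 50 mm and 8.59 degrees, less where a joint would pass 70% of its speed; a pose out of reach is approached as far as the arm can. A call with a gripper value outside its range is refused whole. The fingers move at their own pace and stop on an object; "newtons" is the grip in N (left out, the last holds). Time passes only in rows, so rows that repeat a pose let the fingers close. It gives the time, the measured TCP pose, the force, the opening and the grip force at its end, in the units of the state.
- r.get_state(): the state, without advancing time (a new reading comes with each control period).
- r.snapshot(name): name is "scene" or "top" or "wrist"; returns a dict with "image" (400x640x3 uint8, red, green, blue), "fx", "fy", "cx", "cy" (pixels), "dist_coeffs" ([k1, k2, p1, p2, k3] as OpenCV has them; the pictures are not rectified), "pose" (4x4, takes a point from camera to world coordinates). Camera axes: x right, y up, looking along -z (the intrinsics and any distortion apply to the point x, -y, -z); pixel columns grow to the right and rows downward; lengths in m; the calibration is good to about 2 mm. A picture is of the moment at which its call begins. There is no depth.
- r.finish_job(): hands the job in; it is judged then, once.
The state is a dict: "clock": time; "q": joint angles; "qd": joint speeds; "joint_torque": joint torques, N m; "tool_pos": TCP position; "eef_rot": TCP orientation; "contact_force": force on the tool from outside, world axes, zero at the start; "moment": the same for the moment, N m; "opening": opening from 0.0 (shut) to 1.0 (fully open); "finger_force": force on a finger pad.
Only numpy, scipy, OpenCV 4.12 (cv2) and the standard library are available. Lean on these libraries where they do the work, as an engineer would, in place of code of your own. Each camera call takes 0.05 s, during which the arm holds its last target. There are 200 camera calls.

## Working session

There is one attempt and no reset: what is moved stays moved. The work goes in short steps, Python scripts to look and compute and a tool call to move; the robot and the scene stay as the last step left them, time stands still between calls to the robot, and variables do not carry over. Pictures are saved under pics/ and viewed, at most 10 in all, crops included, and the job is handed in when it is done.

Besides the shell and the picture viewer there is one more tool, called as name([rows], argument=value, ...), one row to a line, values as JSON. carry_out: Moves the arm, as the interface text tells. Its arguments: {"type":"object","properties":{"rows":{"type":"array"},"newtons":{"type":"number"}},"required":["rows"]}

```bash
mkdir -p pics; ls; python3 - <<'E'
from plant import r
import cv2,json,numpy as np
for n in("scene","top"):
    s=r.snapshot(n); cv2.imwrite(f"pics/{n}0.png",s["image"][:,:,::-1])
    print(n,s["fx"],s["fy"],s["cx"],s["cy"],s["dist_coeffs"],np.round(s["pose"],4).tolist())
st=r.get_state(); print(st["tool_pos"],st["eef_rot"],st["clock"],st["contact_force"])
E
```

```text
pics
scene 373.826894989246 373.826894989246 319.81006655477313 192.99645803109362 [-0.0668763  0.         0.         0.         0.       ] [[0.4465, -0.5879, 0.6745, 1.4643], [0.8946, 0.279, -0.3491, -0.5041], [0.0171, 0.7593, 0.6505, 0.9867], [0.0, 0.0, 0.0, 1.0]]
top 466.08284582224303 466.08284582224303 318.2325231454617 208.8595163165088 [-0.09682446  0.          0.          0.          0.        ] [[0.0169, 0.9929, -0.1179, 0.3354], [-0.9998, 0.0163, -0.006, -0.0199], [-0.004, 0.118, 0.993, 1.8469], [0.0, 0.0, 0.0, 1.0]]
[ 0.21811053 -0.58512278  0.23801431] [ 9.84115667e-01  1.77526632e-01 -1.88380474e-04 -7.83018768e-04] 0.1 [ 0.19355417 -1.22167251  0.20194522]
```

View pics/top0.png

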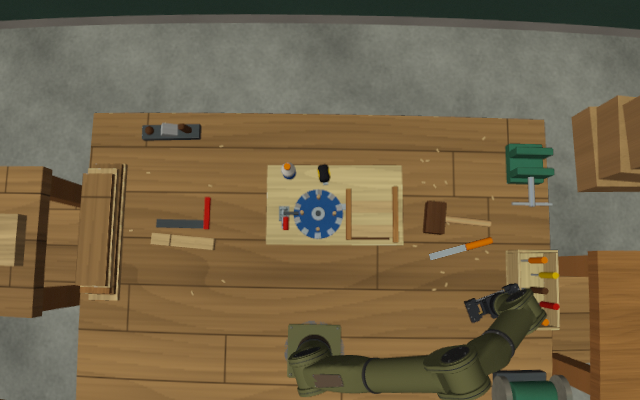

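View pics/scene0.png

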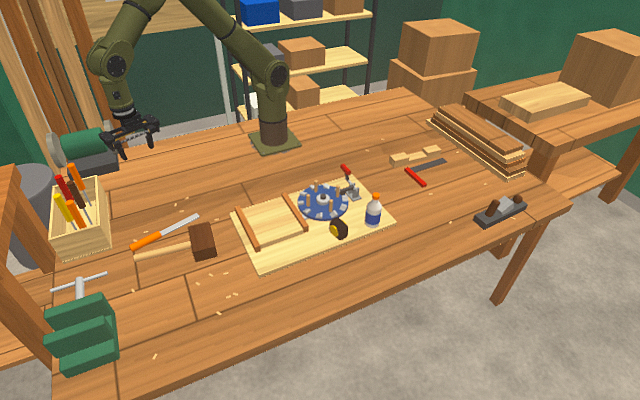

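The top view shows the wheel hub at about (318,214), the red bar at (285,223) and the board spanning (266,166)–(404,244). In the scene view the wheel is at (323,200) and the bar at (346,168). I'll crop both to get finer positions.

```bash
python3 - <<'E'
import cv2,numpy as np
a=cv2.imread("pics/top0.png")[155:255,258:412]; b=cv2.imread("pics/scene0.png")[150:280,225:400]
a=cv2.resize(a,None,fx=5,fy=5,interpolation=cv2.INTER_CUBIC)
b=cv2.resize(b,None,fx=4.5,fy=4.5,interpolation=cv2.INTER_CUBIC)
cv2.imwrite("pics/topc.png",a);cv2.imwrite("pics/scenec.png",b)
E
```

```text
(no output)
```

View pics/topc.png

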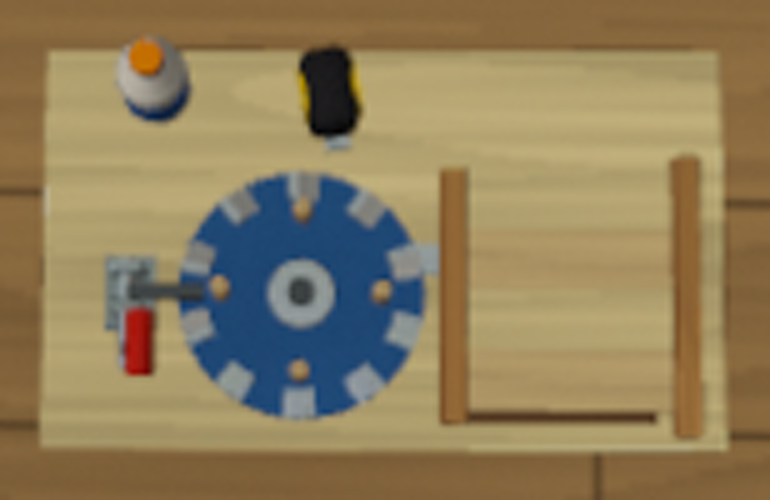

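View pics/scenec.png

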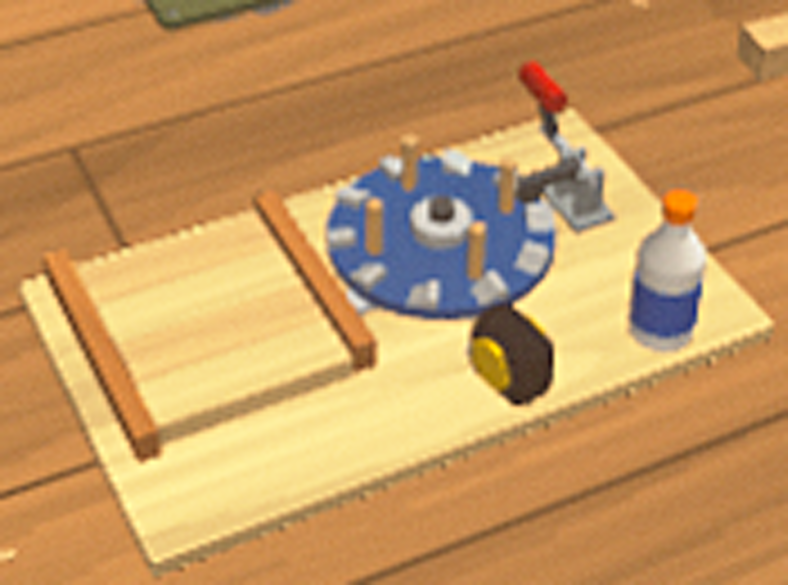

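The crops show these landmarks. Top crop: nut (302,292), pegs (302,208), (218,287), (299,370) and (382,290), and bar (139,341). Scene crop: nut (442,207), pegs (477,226), (509,166), (410,140) and (374,203), and bar (543,86). The board corners are also visible in both, so I'll fit the pose from all of these.

```bash
cat > fit.py <<'E'
import numpy as np,cv2
from scipy.spatial.transform import Rotation as R
def proj(s,P):
    T=np.linalg.inv(np.array(s["pose"])); P=np.atleast_2d(P)
    c=(P@T[:3,:3].T+T[:3,3])*[1,-1,-1]
    K=np.array([[s["fx"],0,s["cx"]],[0,s["fy"],s["cy"]],[0,0,1]])
    return cv2.projectPoints(c,np.zeros(3),np.zeros(3),K,np.array(s["dist_coeffs"]))[0][:,0]
def world(p,P):  # clamp->world
    P=np.atleast_2d(P); c,s=np.cos(p[2]),np.sin(p[2])
    return np.c_[p[0]+c*P[:,0]-s*P[:,1],p[1]+s*P[:,0]+c*P[:,1],P[:,2]]
def pts(w,bar):
    a=w+np.arange(4)*np.pi/2
    return np.r_[[[.2,.205,.018],[.2,-.335,.018],[-.12,.205,.018],[-.12,-.335,.018],[0,0,.07]],np.c_[.062*np.cos(a),.062*np.sin(a),0*a+.095],[bar]]
E
python3 - <<'E'
from fit import *
from plant import r
from scipy.optimize import least_squares
S=[r.snapshot("top"),r.snapshot("scene")]
t=np.array([(47,50),(720,50),(40,447),(728,452),(302,292),(302,208),(218,287),(299,370),(382,290),(139,341)],float)
c=np.array([(770,322),(155,568),(575,108),(24,285),(442,207),(477,226),(509,166),(410,140),(374,203),(543,86)],float)
m=[(t+.5)/5-.5+[258,155],(c+.5)/4.5-.5+[225,150]]
def f(p): 
    W=world(p,pts(p[3],(-.045,.12,.122)))
    return np.concatenate([(proj(s,W)-q).ravel() for s,q in zip(S,m)])
o=least_squares(f,[.6,0,0,0],loss="soft_l1")
p=o.x; print(np.round(p,4),np.degrees(p[2])); print(np.round(f(p).reshape(2,-1,2),2).tolist())
for k in (0,1):
    o1=least_squares(lambda p:f(p).reshape(2,-1)[k],p); print(np.round(o1.x,4))
np.save("p.npy",p)
for n,P in dict(bar0=(-.045,.12,.122),bar1=(-.045,.165,.116),hub=(0,0,.07)).items(): print(n,world(p,P))
st=r.get_state(); print(R.from_quat(st["eef_rot"]).as_matrix().round(3).tolist())
E
```

```text
[ 0.5307 -0.0076  0.016  -0.0232] 0.9175798632228876
[[[-0.28, 0.07], [-0.17, 0.16], [-0.03, 0.71], [-0.11, -0.26], [-0.24, -0.1], [0.13, -0.24], [0.15, -0.21], [-0.07, -0.07], [0.12, -0.04], [-0.01, 0.59]], [[1.36, 0.51], [-0.57, -0.36], [-0.26, 0.33], [-1.49, 0.02], [0.08, -0.3], [0.16, 0.48], [0.1, -0.78], [0.09, -0.03], [0.11, 0.12], [0.04, 0.47]]]
[ 0.531  -0.0078  0.0128 -0.0144]
[ 0.5302 -0.0073  0.0197 -0.0362]
bar0 [[0.48380748 0.11163182 0.122     ]]
bar1 [[0.48308685 0.15662605 0.116     ]]
hub [[ 0.5307234  -0.00763216  0.07      ]]
[[0.937, 0.349, -0.0], [0.349, -0.937, 0.001], [-0.0, -0.001, -1.0]]
```

carry_out([
  [[4,-2,0],[0,0,-6],1],
  [[8.5,-4,0],[0,0,-12],1],
  [[13,-6,0],[0,0,-18],1],
  [[17.5,-8,0],[0,0,-24],1],
  [[22,-10,0],[0,0,-30],1],
  [[26,-12.5,0],[0,0,-36],1],
  [[29,-16,0],[0,0,-42],1],
  [[31,-20,0],[0,0,-48],1],
  [[33,-24,0],[0,0,-54],1],
  [[35,-28,0],[0,0,-60],1],
  [[37,-32,0],[0,0,-66],1],
  [[39,-36,0],[0,0,-70.5],1],
])

```text
clock: 1.4
tool_pos: [0.4579, -0.1105, 0.2388]
eef_rot: [0.7, 0.714, 0.0, 0.0]
contact_force: [0.9, 0.1, -0.0]
opening: 0.006
finger_force: 0.0
```

```bash
cat > go.py <<'E'
# prints tool pose in clamp frame and tool-axis shift (cm) / turn to clamp-frame targets given as argv triples (mm)
import sys
from fit import *
from plant import r
p=np.load("p.npy"); s=r.get_state(); M=R.from_quat(s["eef_rot"]).as_matrix()
C=np.array([[np.cos(p[2]),-np.sin(p[2]),0],[np.sin(p[2]),np.cos(p[2]),0],[0,0,1]])
print("t",s["clock"],"clampTCP mm",(C.T@(s["tool_pos"]-[p[0],p[1],0])*1e3).round(1),"F",np.round(s["contact_force"],1),"open",s["opening"])
D=C@np.array([[0,1,0],[1,0,0],[0,0,-1.]])
print("turn",R.from_matrix(M.T@D).as_rotvec(degrees=True).round(2))
for a in sys.argv[1:]:
    w=world(p,np.array(eval(a))/1e3)[0]; print(a,"shift cm",(M.T@(w-s["tool_pos"])*100).round(2))
E
python3 go.py "(-45,80,240)" "(-45,80,108)"
```

```text
t 1.4 clampTCP mm [ -74.4 -101.7  238.8] F [ 0.9  0.1 -0. ] open 0.005949754981966665
turn [0.01 0.01 0.23]
(-45,80,240) shift cm [18.16  3.02 -0.13]
(-45,80,108) shift cm [18.16  3.01 13.07]
```

carry_out([
  [[4.5,0.8,0],[0,0,0],1],
  [[9,1.6,0],[0,0,0],1],
  [[13.5,2.4,0],[0,0,0],1],
  [[18,3,0],[0,0,0],1],
  [[18.1,3,4],[0,0,0],1],
  [[18.1,3,8],[0,0,0],1],
  [[18.1,3,11],[0,0,0],1],
  [[18.1,3,13],[0,0,0],1],
  [[18.1,3,13],[0,0,0],1],
  [[18.1,3,13],[0,0,0],1],
])

```text
clock: 2.4
tool_pos: [0.4851, 0.0695, 0.1089]
eef_rot: [0.701, 0.713, -0.0, -0.0]
contact_force: [0.5, -0.4, -0.5]
opening: 0.001
finger_force: 0.0
```

```bash
python3 go.py "(-45,100,108)" "(-45,137,108)"
python3 - <<'E'
from plant import r
import cv2,numpy as np
o=[cv2.resize(r.snapshot(n)["image"][y:y+80,x:x+100],None,fx=4,fy=4,interpolation=2) for n,x,y in(("scene",280,140),("top",250,175))]
cv2.imwrite("pics/c1.png",np.hstack(o)[:,:,::-1])
E
```

```text
t 2.4 clampTCP mm [-44.3  77.8 108.9] F [ 0.5 -0.4 -0.5] open 0.0006431234469740005
turn [-0.01  0.01  0.03]
(-45,100,108) shift cm [ 2.22 -0.06  0.09]
(-45,137,108) shift cm [ 5.92 -0.06  0.09]
```

View pics/c1.png

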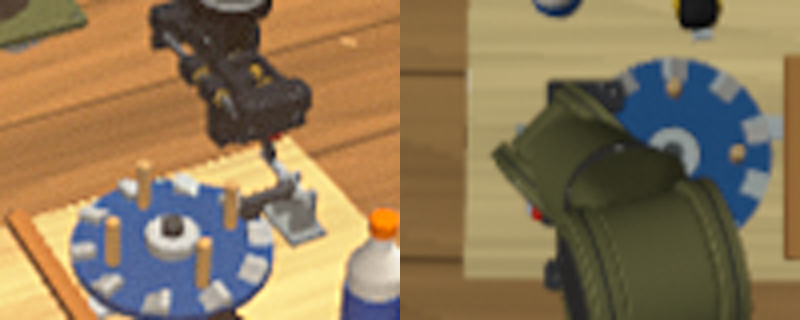

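The closed gripper is above the wheel beside the bar (scene crop, bar near (272,145)), and the wheel and pawl haven't moved. Next I push the bar toward +y.

carry_out([
  [[1.2,0,0],[0,0,0],1],
  [[2,0,0],[0,0,0],1],
  [[2.4,0,0],[0,0,0],1],
  [[2.9,0,0],[0,0,0],1],
  [[3.4,0,0],[0,0,0],1],
  [[3.9,0,0],[0,0,0],1],
  [[4.4,0,0],[0,0,0],1],
  [[4.9,0,0],[0,0,0],1],
  [[5.4,0,0],[0,0,0],1],
  [[5.8,0,0],[0,0,0],1],
  [[6.1,0,0],[0,0,0],1],
  [[6.1,0,0],[0,0,0],1],
])

```text
clock: 3.7
tool_pos: [0.484, 0.1309, 0.1087]
eef_rot: [0.701, 0.713, 0.0, -0.0]
contact_force: [-0.5, 0.9, 1.1]
opening: 0.004
finger_force: 0.0
```

carry_out([
  [[-1.5,0,0],[0,0,0],1],
  [[-5,-0.5,0],[0,0,0],1],
  [[-8,-1.2,0],[0,0,0],1],
  [[-10.4,-1.8,0],[0,0,0],1],
  [[-10.4,-1.8,0],[0,0,0],1],
  [[-10.4,-1.8,0],[0,0,0],1],
])

```text
clock: 4.3
tool_pos: [0.4678, 0.0249, 0.1088]
eef_rot: [0.702, 0.712, -0.0, 0.0]
contact_force: [0.0, 0.7, 0.3]
opening: 0.003
finger_force: 0.0
```

```bash
python3 go.py "(-62,35,66)" "(-62,16,66)" "(-62,-20,66)"
python3 - <<'E'
from plant import r
import cv2,numpy as np
o=[cv2.resize(r.snapshot(n)["image"][y:y+80,x:x+100],None,fx=4,fy=4,interpolation=2) for n,x,y in(("scene",280,140),("top",250,175))]
cv2.imwrite("pics/c2.png",np.hstack(o)[:,:,::-1])
E
```

```text
t 4.3 clampTCP mm [-62.4  33.5 108.8] F [0.  0.7 0.3] open 0.003480036253583726
turn [ 0.01  0.01 -0.1 ]
(-62,35,66) shift cm [0.15 0.04 4.28]
(-62,16,66) shift cm [-1.75  0.04  4.28]
(-62,-20,66) shift cm [-5.35  0.05  4.28]
```

View pics/c2.png

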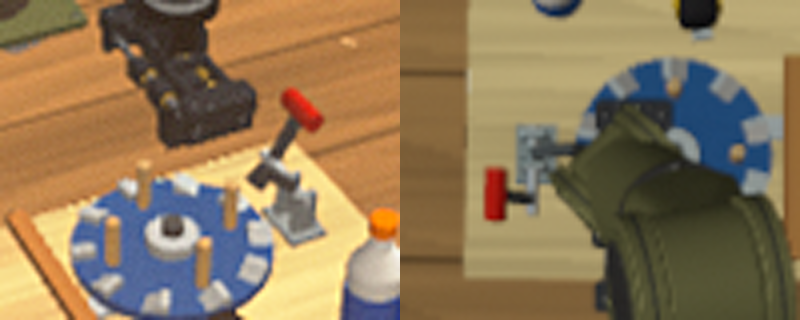

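The pawl is tipped back and stays there (bar at crop (302,110)). Next: lower to peg height and push peg2 toward −y.

carry_out([
  [[0,0,2],[0,0,0],1],
  [[0,0,4.2],[0,0,0],1],
  [[-0.8,0,4.2],[0,0,0],1],
  [[-1.5,0,4.2],[0,0,0],1],
  [[-2,0,4.2],[0,0,0],1],
  [[-2.6,0,4.2],[0,0,0],1],
  [[-3.2,0,4.2],[0,0,0],1],
  [[-3.8,0,4.2],[0,0,0],1],
  [[-4.3,0,4.2],[0,0,0],1],
  [[-4.8,0,4.2],[0,0,0],1],
  [[-5.2,0,4.2],[0,0,0],1],
  [[-5.2,0,4.2],[0,0,0],1],
])

```text
clock: 5.6
tool_pos: [0.474, -0.0241, 0.0674]
eef_rot: [0.701, 0.713, 0.005, 0.002]
contact_force: [7.1, 4.8, -3.3]
opening: 0.003
finger_force: 3.9
```

```bash
python3 go.py "(-62,-20,66)"
python3 - <<'E'
from plant import r
import cv2,numpy as np
o=[cv2.resize(r.snapshot(n)["image"][y:y+h,x:x+w],None,fx=6,fy=6,interpolation=2) for n,x,y,w,h in(("scene",290,145,75,75),)]
cv2.imwrite("pics/c3.png",np.hstack(o)[:,:,::-1])
E
```

```text
t 5.6 clampTCP mm [-57.  -15.6  67.4] F [ 7.1  4.8 -3.3] open 0.0031297445799223036
turn [ 0.59 -0.26  0.09]
(-62,-20,66) shift cm [-0.44 -0.51  0.13]
```

View pics/c3.png

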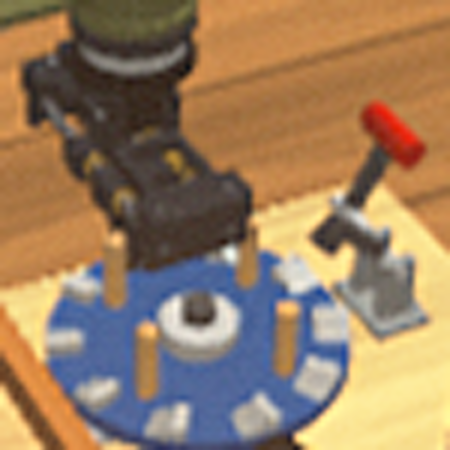

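The wheel has turned. The peg tops are at crop (116,238), (148,328), (287,307) and (247,232), so I can compute the angle.

```bash
cat > ang.py <<'E'
from fit import *
from plant import r
from scipy.optimize import least_squares
p=np.load("p.npy"); s=r.snapshot("scene")
def ang(d,f,o): # d: {peg index: crop pixel of peg top}
    k=[5+i for i in d]; m=(np.array(list(d.values()))+.5)/f-.5+o
    g=lambda w:(proj(s,world(p,pts(w[0],(0,0,0))[k]))-m).ravel()
    o=least_squares(g,[.5]); print("wheel",o.x,g(o.x).round(2))
    for w in(0,.628): print(w,((proj(s,world(p,pts(w,(0,0,0))[5:9]))-[o_ for o_ in off]+.5)*f-.5).round(0).tolist())
import sys
f,off,d=eval(sys.argv[1]); ang(d,f,off)
E
python3 ang.py "(6,(290,145),{2:(116,238),3:(148,328),0:(287,307),1:(247,232)})"
```

```text
wheel [0.54139616] [ 0.05  0.22 -0.12  0.33  0.23  0.4   0.73 -1.88]
0 [[249.0, 334.0], [288.0, 245.0], [155.0, 217.0], [111.0, 303.0]]
0.628 [[292.0, 304.0], [244.0, 218.0], [112.0, 244.0], [155.0, 333.0]]
```

carry_out([
  [[-0.15,0.2,0],[0,0,0],1],
  [[-0.3,0.3,0],[0,0,0],1],
  [[-0.45,0.4,0],[0,0,0],1],
  [[-0.45,0.4,0],[0,0,0],1],
  [[-0.45,0.4,0],[0,0,0],1],
])

```text
clock: 6.2
tool_pos: [0.4767, -0.0284, 0.0673]
eef_rot: [0.701, 0.713, 0.004, 0.001]
contact_force: [5.0, 6.9, -1.6]
opening: 0.004
finger_force: 3.8
```

```bash
python3 go.py "(-62,-20,66)"
```

```text
t 6.2 clampTCP mm [-54.3 -19.9  67.3] F [ 5.   6.9 -1.6] open 0.0036552524318662744
turn [ 0.45 -0.23  0.12]
(-62,-20,66) shift cm [-0.01 -0.77  0.13]
```

carry_out([
  [[0.8,0,0],[0,0,0],1],
  [[3,0,0],[0,0,0],1],
  [[3.5,0,-4.5],[0,0,0],1],
  [[4,0.3,-9],[0,0,0],1],
  [[8,0.6,-9],[0,0,0],1],
  [[12.5,0.9,-9],[0,0,0],1],
  [[17,1.3,-9],[0,0,0],1],
  [[21,1.3,-9],[0,0,0],1],
  [[22.3,1.3,-9],[0,0,0],1],
  [[22.3,1.3,-9],[0,0,0],1],
  [[22.3,1.3,-9],[0,0,0],1],
])

```text
clock: 7.3
tool_pos: [0.4818, 0.19, 0.1564]
eef_rot: [0.702, 0.712, -0.002, 0.001]
contact_force: [-0.6, -0.7, 0.4]
opening: 0.005
finger_force: 0.0
```

```bash
python3 go.py "(-45,198,106)" "(-45,152,106)"  "(-45,142,106)"
python3 - <<'E'
from plant import r
import cv2,numpy as np
cv2.imwrite("pics/c4.png",cv2.resize(r.snapshot("scene")["image"][145:220,290:390],None,fx=6,fy=6,interpolation=2)[:,:,::-1])
E
```

```text
t 7.3 clampTCP mm [-45.7 198.4 156.4] F [-0.6 -0.7  0.4] open 0.004545338700760704
turn [-0.07  0.21 -0.1 ]
(-45,198,106) shift cm [-0.02  0.08  5.04]
(-45,152,106) shift cm [-4.62  0.09  5.05]
(-45,142,106) shift cm [-5.62  0.09  5.06]
```

View pics/c4.png

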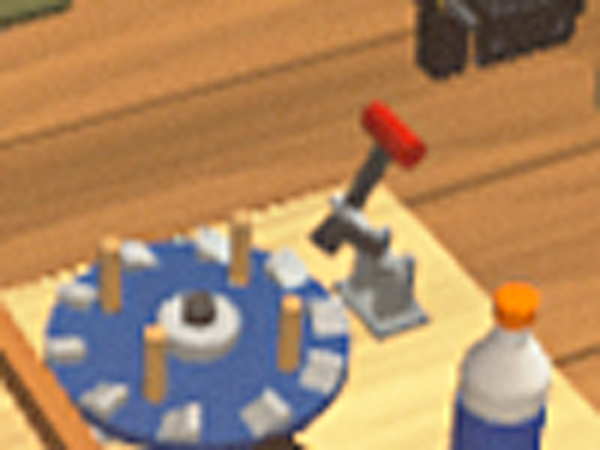

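Pegs at crop (291,301), (241,216), (110,241) and (154,330) match the 0.628 prediction within about 3 crop pixels. Next I tip the pawl down.

carry_out([
  [[0,0,2.5],[0,0,0],1],
  [[0,0,4.9],[0,0,0],1],
  [[-0.8,0,4.9],[0,0,0],1],
  [[-1.4,0,4.9],[0,0,0],1],
  [[-2,0,4.9],[0,0,0],1],
  [[-2.6,0,4.9],[0,0,0],1],
  [[-3.2,0,4.9],[0,0,0],1],
  [[-3.8,0,4.9],[0,0,0],1],
  [[-4.3,0,4.9],[0,0,0],1],
  [[-4.8,0,4.9],[0,0,0],1],
  [[-5.2,0,4.9],[0,0,0],1],
  [[-5.4,0,4.9],[0,0,0],1],
])

```text
clock: 8.55
tool_pos: [0.4828, 0.1383, 0.1076]
eef_rot: [0.701, 0.713, -0.0, 0.0]
contact_force: [0.2, -0.5, -0.7]
opening: 0.005
finger_force: 0.0
```

carry_out([
  [[0,0,0],[0,0,0],1],
  [[2,0,0],[0,0,0],1],
  [[5.5,0,0],[0,0,0],1],
  [[6,0,-4.5],[0,0,0],1],
  [[6,-2,-8],[0,0,0],1],
  [[6,-2,-8],[0,0,0],1],
  [[6,-2,-8],[0,0,0],1],
])

```text
clock: 9.25
tool_pos: [0.462, 0.1988, 0.1882]
eef_rot: [0.701, 0.713, 0.001, 0.0]
contact_force: [0.7, -0.2, 0.4]
opening: 0.005
finger_force: 0.0
```

```bash
python3 - <<'E'
from plant import r
from fit import *
s=r.snapshot("scene")
cv2.imwrite("pics/c5.png",cv2.resize(s["image"][145:220,290:390],None,fx=6,fy=6,interpolation=2)[:,:,::-1])
p=np.load("p.npy")
for P in((-.045,.12,.122),(-.045,.132,.124),(-.045,.165,.116)): print(P,((proj(s,world(p,P))-[290,145]+.5)*6-.5).round())
E
python3 go.py
```

```text
(-0.045, 0.12, 0.122) [[334. 148.]]
(-0.045, 0.132, 0.124) [[351. 140.]]
(-0.045, 0.165, 0.116) [[393. 137.]]
t 9.3 clampTCP mm [-65.5 206.9 187.4] F [ 0.7 -0.3 -0.3] open 0.004203910820316259
turn [0.   0.03 0.02]
```

View pics/c5.png

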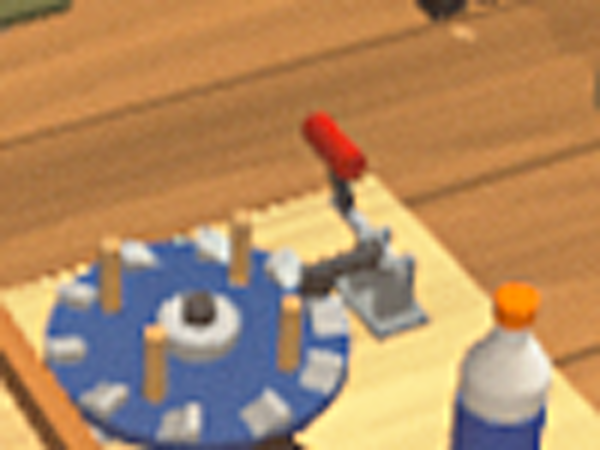

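The bar centre is at (334,146), which matches the fully-down prediction (334,148). The nose sits between two teeth, and the pegs are still at the 0.628 positions. Handing in.

```bash
python3 -c "
from plant import r
print(r.finish_job())"
```

```text
the job is handed in; nothing more can be done
None
```

The wheel is backed off by one notch (about 0.63 rad by the camera), the pawl is fully down in that notch, the panel and loose items were not touched, and the job was handed in at about 9.3 s (no verdict was returned).

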